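# Clamp a cast balloon weight with a ratchet bar clamp

### The arm

A 7-joint arm with a two-finger parallel gripper is mounted at the origin on a cart in front of the work surface, level with it; the furniture and walls round the work are solid. World frame = base frame: x ahead of the robot, y to its left, z up, the work surface at z = 0. Lengths are in m, angles in rad, forces in N, time in s.
With the tool pointing down it reaches from about 0.425 to 0.875 m from the base axis. Payload 4.7 kg.
Tool frame: the origin (TCP) lies at the very end of the fingers, on their centre line; the grasp point (between the pads) lies 19 mm behind it; z points along the fingers, y is the line along which they close (so a half turn about z gives the same grasp; the last joint's range is limited). The gripper opens to 85 mm and grips with 20 to 120 N. Pads are 22 mm wide; open, the fingers measure 114 mm over their backs; the gripper's body (76 mm by 85 mm) begins 54 mm behind the grasp point. The pads swing forward as they close: fully open they stand 13 mm farther back than shut.
Start: joints at [-1.328, 0.321, -0.07, 1.45, 0.023, 1.371, -0.057], TCP at [0.147, 0.633, 0.198] pointing down, gripper open.
Joint ranges: [-2.86, 2.86], [-0.3, 2.09], [-1.38, 1.24], [0.06, 2.45], [-1.56, 4.7], [0.09, 2.05], [-2.69, 2.69]. Speed limits (rad/s): [2.57, 2.57, 3.14, 3.14, 3.14, 3.14, 3.14].

### API

Orientations are given as a unit quaternion [x, y, z, w].
In Python, from workcell import env, vision gives the robot as it stands. The module is installed in compiled form; this text tells all that it offers.
- The arm moves only by the tool drive_tool, never from a script. Its argument "series" is a list of rows, each an object with "jaw": the opening, from 0 (shut) to 1 (fully open); "linear": the shift along the tool's x, y, z in m, a list of three; "delta_rot": the turn, a rotation vector about the tool's x, y, z in rad, a list of three. A call has 1 to 5 rows; each row is the pose to reach, as a shift and turn from the pose commanded when the call began, along the tool's axes at that moment; what a row does not reach only later rows make up. A row lasts 1/12 s, in which the tool goes at most 41.7 mm and 7.16 degrees, less where a joint would pass 70% of its speed; a pose out of reach is approached as far as the arm can. A call with a gripper value outside its range is refused whole. The fingers move at their own pace and stop on an object; "squeeze" is the grip in N (left out, the last holds). Time passes only in rows, so rows that repeat a pose let the fingers close. It gives the time, the measured TCP pose, the force, the opening and the grip force at its end, in the units of the state.
- env.observe(): the state, without advancing time (a new reading comes with each control period).
- vision.capture(name): name is "scene" or "top" or "wrist"; returns a dict with "frame" (420x560x3 uint8, red, green, blue), "z_map" (420x560 float32, m along the optical axis (not along the pixel's ray), 0 where there is no reading), "mtx" (3x3 intrinsics, pixels), "dist" ([k1, k2, p1, p2, k3] as OpenCV has them; the pictures are not rectified), "world_from_camera" (4x4, takes a point from camera to world coordinates). Camera axes: x right, y down, z forward; pixel columns grow to the right and rows downward; lengths in m; the calibration is good to about 2 mm. A picture is of the moment at which its call begins.
- env.finish_job(): hands the job in; it is judged then, once.
The state is a dict: "time": time; "joint_positions": joint angles; "qvel": joint speeds; "joint_efforts": joint torques, N m; "eef_pos": TCP position; "eef_rot": TCP orientation; "wrist_force": force on the tool from outside, world axes, zero at the start; "moment": the same for the moment, N m; "width": opening from 0.0 (shut) to 1.0 (fully open); "grip_force": force on a finger pad.
Only numpy, scipy, OpenCV 4.12 (cv2) and the standard library are available. Lean on these libraries where they do the work, as an engineer would, in place of code of your own. Each camera call takes 0.05 s, during which the arm holds its last target. There are 200 camera calls.

### The job

Lift the cast balloon weight out of its mould, stand it upright, centred and square on the clamp's bed between the two jaws, and let go of it. Then pump the clamp's two squeeze bars, squeezing and releasing as often as needed, until the sprung pad presses the weight against the fixed jaw and is itself pushed in about half of its spring travel; never drive the pad fully home, and move the jaw only with the squeeze bars, not by hand. Finish while still holding the bars squeezed, and leave the other things on the worktop where they are.

Things in the scene. Friction and masses are not known exactly. Their poses are not given: they have to be found in the camera images.
- casting_center (a point): The cast balloon weight, off-white plaster, 170 g: a square block 50 x 50 mm and 28 mm high with an upright tab on top, 36 mm long (own x), 14 mm thick (own y), 32 mm high, with a dark eyelet across it. Total height 60 mm. This point is the middle of the whole, 30 mm above its underside; the block's top is 2 mm below this point and the tab's top 30 mm above it. z points up along the tab. Take it by the tab, closing along its y.
- casting: The same weight; origin at the centre of its underside.
- cavity (a point): Centre of the mouth of the mould cavity in which the weight sits at the start. The mould is a fixed grey block 82 x 150 x 30 mm with two square cavities 53 mm wide and 20 mm deep side by side along its y; the other one is empty and lies 68 mm towards the mould's -y. The cavity's walls stand upright, so the weight comes out straight up; its block stands 8 mm above the mould's top.
- clamp: The ratchet bar clamp, fixed to the worktop: dark steel base plate 76 mm wide (own x), from y = -220 to +152 mm, 12 mm thick, its top is the bed. Origin on the worktop at the base's underside, z up, y along the clamp towards the fixed jaw. The fixed jaw's face is at y = +130 mm, and its top at z = 44 mm, like the moving jaw's. The moving jaw comes along +y. The two squeeze bars stand round y = -100 mm.
- bed (a point): Point on top of the bed (12 mm above the worktop), on the clamp's middle line, where the centre of the weight is when it touches the fixed jaw (25 mm from the jaw's face). The weight may be put down with its centre up to 30 mm nearer to the moving jaw where there is room: the moving jaw then pushes it along.
- pad_face (a point): Centre of the pressing face of the moving jaw's sprung pad (54 mm wide, from 15.5 to 41.5 mm above the worktop). At the start it is 75 to 100 mm from the fixed jaw's face.
- pad (a joint): How far the sprung pad has been pushed back into the moving jaw, m, against its spring: 0 = free (12 mm of gap to be seen between the pad and the jaw's plate, with two pins across it), 0.012 = fully home (crushing). Spring 1 N per mm. Half-way is 0.006.
- squeeze_mid (a point): Point half-way between the two upright squeeze bars, 92 mm above the worktop, axes as the clamp. The bars are black, 26 mm wide (clamp's x), 12 mm thick, with tops 112 mm and steel feet 53 mm above the worktop. Released they measure 66 mm over their outer faces, along the clamp's y; fully squeezed 30 mm. They are coupled and move in by equal amounts about this point; springs open them again.
- front_bar: The squeeze bar nearer to the jaws; the origin is that of the clamp while the bars are released.
- rear_bar (a joint): How far each squeeze bar has moved in, m: 0 released, 0.018 fully squeezed (outer width = 66 mm - 2 x this). While moving in, a pawl under the rear bar takes the jaw's rack along by the same distance, after some lost motion (up to about 8 mm, most after a full release); while opening it clicks back over the teeth (5 mm pitch) and the jaw stays. A full stroke after a full release brings 10 to 15 mm. Each bar needs about 5 to 7 N with the jaw free, 10 N with the pad half in.
- jaw: The moving jaw with its toothed rod and pad, pushed by the bars only; its origin has the clamp's axes and moves with the jaw, 20 mm from the free pad's face towards the bars and on the worktop's level. It can travel until the pad is past the weight's place, and stays where it is left (about 6 N of friction).
- marker: Bystander: marker pen 138 mm long lying behind the clamp.
- pin_box: Bystander: small box 52 x 72 x 28 mm behind the squeeze bars.
- masking_tape: Bystander: roll of masking tape, 93 mm across, 24 mm high, left of the mould.
- foil_weight: Bystander: foil-wrapped balloon weight 45 mm wide, 46 mm high, behind the work.

How it is judged:
By the outcome, as a careful person would: the job done as asked, in the order asked, and still so for the second after the job is handed in, while the arm keeps its last pose, push and grip.
It also fails if it takes over 54 s, if anything falls off the work surface, if the arm or the gripper's body presses on something with over 40 N, if the wrist force passes 120 N, or if a joint passes its speed limit or range.

## Working session

There is one attempt and no reset: what is moved stays moved. The work goes in short steps, Python scripts to look and compute and a tool call to move; the robot and the scene stay as the last step left them, time stands still between calls to the robot, and variables do not carry over. Pictures are saved under pics/ and viewed, at most 10 in all, crops included, and the job is handed in when it is done.

Besides the shell and the picture viewer there is one more tool, called after "Call:" as name([rows], argument=value, ...), one row to a line, values as JSON. drive_tool: Moves the arm, as the interface text tells. Its arguments: {"type":"object","properties":{"series":{"type":"array","items":{"type":"object","properties":{"jaw":{"type":"number"},"linear":{"type":"array","items":{"type":"number"}},"delta_rot":{"type":"array","items":{"type":"number"}}}}},"squeeze":{"type":"number"}},"required":["series"]}

```bash
mkdir -p pics; cat > h.py <<'E'
import numpy as np, cv2
from workcell import env, vision
from scipy.spatial.transform import Rotation as R
def cap(n,save=None):
    c=vision.capture(n)
    if save: cv2.imwrite('pics/'+save,c['frame'][:,:,::-1])
    return c
def pts(c):
    h,w=c['z_map'].shape
    u,v=np.meshgrid(np.arange(w),np.arange(h))
    n=cv2.undistortPoints(np.stack([u.ravel(),v.ravel()],1).astype(np.float64)[:,None],c['mtx'],c['dist'])[:,0]
    z=c['z_map'].ravel()
    P=np.c_[n*z[:,None],z]; T=c['world_from_camera']
    W=P@T[:3,:3].T+T[:3,3]; W[z==0]=np.nan
    return W.reshape(h,w,3)
def ray(c,uv,zp):
    n=cv2.undistortPoints(np.array(uv,float).reshape(-1,1,2),c['mtx'],c['dist'])[:,0]
    T=c['world_from_camera']; d=np.c_[n,np.ones(len(n))]@T[:3,:3].T
    o=T[:3,3]; s=(zp-o[2])/d[:,2]; return o+d*s[:,None]
E
python3 - <<'E'
from h import *
a=cap('top','top0.png'); b=cap('scene','scene0.png')
np.savez('top0.npz',**a); np.savez('scene0.npz',**b)
print(a['world_from_camera'],b['world_from_camera'],a['mtx'])
o=env.observe(); print(o)
cv2.imwrite('pics/both0.png',cv2.resize(np.hstack([a['frame'],b['frame']])[:,:,::-1],(800,300)))
E
```

```text
[[-0.017023   -0.99444076  0.10391243  0.48495395]
 [-0.99979932  0.01583208 -0.01227492  0.1270677 ]
 [ 0.01056154 -0.10410053 -0.9945107   1.23584546]
 [ 0.          0.          0.          1.        ]] [[-0.69710086 -0.54921792  0.46087967  0.12243818]
 [-0.71697209  0.5329304  -0.44937313  0.58841814]
 [ 0.00118699 -0.64369625 -0.76528016  0.89925437]
 [ 0.          0.          0.          1.        ]] [[471.34864565   0.         281.39562255]
 [  0.         471.34864565 213.38991703]
 [  0.           0.           1.        ]]
{'time': 0.1, 'joint_positions': array([-1.32789976,  0.32175342, -0.070096  ,  1.45155962,  0.02258751,
        1.37076269, -0.05694727]), 'qvel': array([-0.00227225, -0.00248364, -0.00106528, -0.00163295,  0.00090846,
       -0.00063498, -0.00103258]), 'joint_efforts': array([-5.98067018e-04, -4.94874215e+01, -3.84567278e-01, -3.15211022e+01,
        1.29321660e-02,  7.39042531e-03, -1.34749274e-05]), 'eef_pos': array([0.14734121, 0.63253872, 0.1973267 ]), 'eef_rot': array([ 1.14154377e-01,  9.93462661e-01, -8.46004936e-04, -5.90618670e-05]), 'wrist_force': array([-0.00871216, -0.59902474,  1.01657177]), 'moment': array([ 0.0204728 ,  0.01265236, -0.01718082]), 'grip_force': 0.0, 'width': 1.0024087284718026}
```

View pics/top0.png

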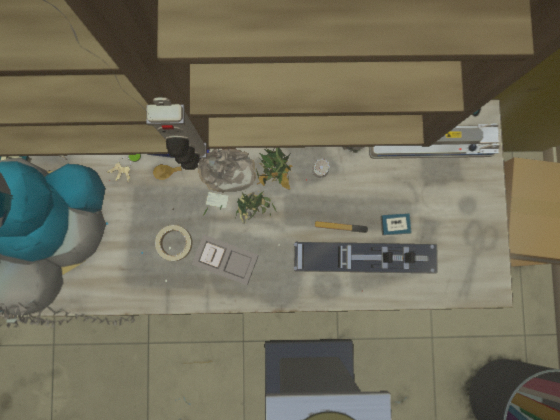

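View pics/scene0.png

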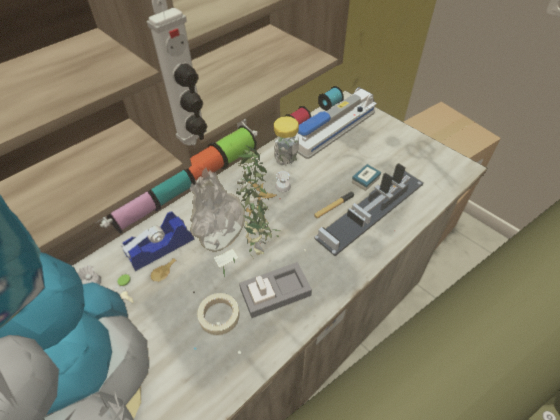

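The top view shows the weight at (212,254), the mould around (226,262), and the clamp from (296,257) to (436,257). The fixed jaw is at the left end (+y world) and the bars are near u 388 and 408. Next I measure them.

```bash
python3 - <<'E'
from h import *
for n,rois in (('top0',{'clamp':(285,235,445,280),'mould':(190,232,265,290)}),('scene0',{'clamp':(310,155,430,255),'mould':(230,265,320,320)})):
    c=dict(np.load(n+'.npz')); W=pts(c); f=c['frame'].astype(int)
    for k,(x0,y0,x1,y1) in rois.items():
        w=W[y0:y1,x0:x1].reshape(-1,3); g=f[y0:y1,x0:x1].reshape(-1,3)
        def rect(m,l):
            q=w[m][:,:2]
            if len(q)<5: print(n,k,l,len(q));return
            print(n,k,l,len(q),'rect(mm,deg)',cv2.minAreaRect((q*1000).astype(np.float32)),'med',np.round(np.median(w[m],0),4))
        z=w[:,2]
        if k=='clamp':
            rect((z>.008)&(z<.017),'base'); rect((z>.037)&(z<.05),'jawtops'); rect((z>.1)&(z<.12),'bars'); print(np.round(w[(z>.1)&(z<.12)][::6],3))
        else:
            rect((z>.024)&(z<.034),'mouldtop'); rect((z>.034)&(z<.042),'block'); rect((z>.062)&(z<.076),'tab')
c=dict(np.load('top0.npz'));W=pts(c)
for uv in ((300,130),(300,90),(90,190),(30,200),(160,115),(100,250),(250,200),(275,165)): print(uv,np.round(W[uv[1],uv[0]],3))
for n,rois in (('top0',(190,232,445,290)),):
    x0,y0,x1,y1=rois; cv2.imwrite('pics/z.png',cv2.resize(c['frame'][y0:y1,x0:x1,::-1],None,fx=3.1,fy=3.1,interpolation=cv2.INTER_CUBIC))
E
```

```text
top0 clamp base 2441 rect(mm,deg) ((495.3387145996094, -104.68795776367188), (373.0805358886719, 75.8426284790039), 88.06109619140625) med [ 0.4963 -0.0839  0.0111]
top0 clamp jawtops 561 rect(mm,deg) ((498.3880920410156, -75.61009216308594), (301.1771240234375, 60.41817092895508), 88.98848724365234) med [ 0.4987 -0.0563  0.0424]
top0 clamp bars 124 rect(mm,deg) ((493.43548583984375, -171.5699920654297), (67.43346405029297, 23.885211944580078), 88.9959716796875) med [ 0.4929 -0.1495  0.1098]
[[ 0.506 -0.141  0.107]
 [ 0.505 -0.198  0.109]
 [ 0.503 -0.148  0.104]
 [ 0.502 -0.202  0.111]
 [ 0.501 -0.149  0.113]
 [ 0.499 -0.139  0.104]
 [ 0.498 -0.193  0.109]
 [ 0.496 -0.142  0.111]
 [ 0.495 -0.194  0.111]
 [ 0.494 -0.141  0.112]
 [ 0.493 -0.196  0.106]
 [ 0.492 -0.138  0.114]
 [ 0.491 -0.195  0.108]
 [ 0.489 -0.139  0.11 ]
 [ 0.488 -0.194  0.112]
 [ 0.487 -0.14   0.106]
 [ 0.486 -0.192  0.109]
 [ 0.484 -0.138  0.103]
 [ 0.484 -0.192  0.109]
 [ 0.482 -0.139  0.108]
 [ 0.481 -0.194  0.11 ]]
top0 mould mouldtop 1045 rect(mm,deg) ((500.92266845703125, 271.8783264160156), (178.6196746826172
[... 1467 characters left out ...]
6.9303894042969, 275.07635498046875), (196.65444946289062, 85.54751586914062), 68.32796478271484) med [0.4963 0.2612 0.031 ]
scene0 mould block 358 rect(mm,deg) ((495.0594482421875, 255.61468505859375), (148.4984588623047, 76.17172241210938), 67.89115905761719) med [0.5037 0.2897 0.0389]
scene0 mould tab 101 rect(mm,deg) ((510.1448669433594, 285.75164794921875), (13.817633628845215, 36.620670318603516), 67.55500030517578) med [0.5081 0.2872 0.071 ]
(300, 130) [0.74  0.077 0.343]
(300, 90) [0.745 0.087 0.543]
(90, 190) [0.657 0.55  0.169]
(30, 200) [0.61  0.591 0.351]
(160, 115) [0.691 0.285 0.601]
(100, 250) [ 0.526  0.587 -0.002]
(250, 200) [0.638 0.189 0.095]
(275, 165) [0.71  0.127 0.164]
```

View pics/z.png

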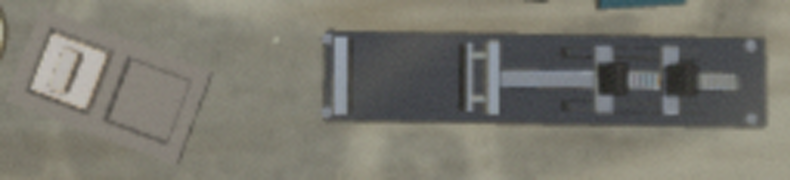

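The crop shows the weight with its tab in the left cavity. The pad is about 93 mm from the fixed jaw. Estimates:

| Item | Position | Yaw |
|---|---|---|
| Clamp origin | about (0.4965, -0.0707) | about -1.9° |
| Weight | about (0.508, 0.289) | about -22° |

Now I move in its direction.

Call:
drive_tool([
  {"jaw":1,"linear":[-0.035,-0.0205,0],"delta_rot":[0,0,0]},
  {"jaw":1,"linear":[-0.07,-0.041,0],"delta_rot":[0,0,0.03]},
  {"jaw":1,"linear":[-0.105,-0.0615,0],"delta_rot":[0,0,0.07]},
  {"jaw":1,"linear":[-0.14,-0.082,0],"delta_rot":[0,0,0.11]},
  {"jaw":1,"linear":[-0.175,-0.1025,0],"delta_rot":[0,0,0.15]},
])

```text
time: 0.52
eef_pos: [0.2956, 0.4917, 0.1979]
eef_rot: [0.189, 0.982, -0.0, -0.0]
wrist_force: [0.3, 0.1, 0.0]
width: 1.0
grip_force: 0.0
```

```bash
cat >> h.py <<'E'
O=np.array([0.4965,-0.0707]); CY=np.radians(-1.9)
def cl(x,y): return O+np.array([[np.cos(CY),-np.sin(CY)],[np.sin(CY),np.cos(CY)]])@[x,y]
def plan(p,yaw_y):
    "yaw_y: world angle (deg) of tool y (closing line); tool down"
    o=env.observe(); r=R.from_quat(o['eef_rot']); p=np.array(p)
    a=np.radians(yaw_y); y=np.array([np.cos(a),np.sin(a),0]); z=np.array([0,0,-1.]); x=np.cross(y,z)
    g=R.from_matrix(np.c_[x,y,z])
    print('t',o['time'],'at',np.round(o['eef_pos'],4),'lin',np.round(r.inv().apply(p-o['eef_pos']),4),'rot',np.round((r.inv()*g).as_rotvec(),3),'F',np.round(o['wrist_force'],1),'w',round(o['width'],3),'g',round(o['grip_force'],1))
E
python3 -c "
from h import *
plan([.508,.289,.15],68.2)"
```

```text
t 0.5167 at [0.2956 0.4917 0.1979] lin [-0.2725 -0.1093  0.0479] rot [-0.001 -0.    -0.   ] F [0.3 0.1 0. ] w 1.0 g 0.0
```

Call:
drive_tool([
  {"jaw":1,"linear":[-0.035,-0.014,0.005],"delta_rot":[0,0,0]},
  {"jaw":1,"linear":[-0.07,-0.028,0.01],"delta_rot":[0,0,0]},
  {"jaw":1,"linear":[-0.105,-0.042,0.015],"delta_rot":[0,0,0]},
  {"jaw":1,"linear":[-0.14,-0.056,0.02],"delta_rot":[0,0,0]},
  {"jaw":1,"linear":[-0.175,-0.07,0.03],"delta_rot":[0,0,0]},
])

```text
time: 0.93
eef_pos: [0.4327, 0.3626, 0.1688]
eef_rot: [0.188, 0.982, 0.001, 0.0]
wrist_force: [0.0, 0.6, -0.1]
width: 1.0
grip_force: 0.0
```

Call:
drive_tool([
  {"jaw":0.7,"linear":[-0.034,-0.014,0.005],"delta_rot":[0,0,0]},
  {"jaw":0.6,"linear":[-0.068,-0.028,0.01],"delta_rot":[0,0,0]},
  {"jaw":0.6,"linear":[-0.098,-0.04,0.018],"delta_rot":[0,0,0]},
  {"jaw":0.6,"linear":[-0.098,-0.04,0.018],"delta_rot":[0,0,0]},
  {"jaw":0.6,"linear":[-0.098,-0.04,0.018],"delta_rot":[0,0,0]},
])

```text
time: 1.35
eef_pos: [0.5086, 0.2876, 0.1493]
eef_rot: [0.191, 0.982, -0.001, -0.0]
wrist_force: [0.1, 1.6, 0.2]
width: 0.599
grip_force: 0.0
```

```bash
python3 - <<'E'
from h import *
plan([.508,.289,.043],68.2)
c=cap('wrist','w1.png'); W=pts(c); np.savez('w1.npz',**c)
z=W[...,2]; o=env.observe()['eef_pos']
near=np.hypot(W[...,0]-.508,W[...,1]-.289)<.06
for lo,hi,l in ((.062,.076,'tab'),(.034,.042,'block')):
    m=near&(z>lo)&(z<hi); q=W[m][:,:2]
    if len(q)>5: print(l,len(q),cv2.minAreaRect((q*1000).astype(np.float32)),np.median(z[m]))
E
```

```text
t 1.35 at [0.5086 0.2876 0.1493] lin [0.001  0.0013 0.1063] rot [-0.002 -0.001 -0.003] F [0.1 1.6 0.2] w 0.599 g 0.0
tab 635 ((509.65069580078125, 288.8571472167969), (13.936883926391602, 35.71113586425781), 68.5384292602539) 0.06941433646578221
block 1875 ((509.7591247558594, 288.726318359375), (49.999568939208984, 50.13544464111328), 68.2340316772461) 0.037638025915678275
```

View pics/w1.png

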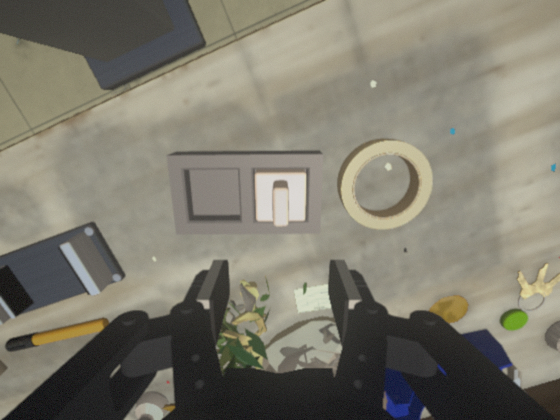

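The wrist view shows the tab at (281,203), squarely lined up with the fingers. The weight is at (0.5097, 0.2888), yaw 68.3°. I descend and grip.

Call:
drive_tool([
  {"jaw":0.6,"linear":[-0.0006,0.0015,0.035],"delta_rot":[0,0,0]},
  {"jaw":0.6,"linear":[-0.0006,0.0015,0.065],"delta_rot":[0,0,0]},
  {"jaw":0.5,"linear":[-0.0006,0.0015,0.088],"delta_rot":[0,0,0]},
  {"jaw":0.4,"linear":[-0.0006,0.0015,0.1],"delta_rot":[0,0,0]},
  {"jaw":0.4,"linear":[-0.0006,0.0015,0.106],"delta_rot":[0,0,0]},
], squeeze=30)

```text
time: 1.82
eef_pos: [0.5064, 0.2926, 0.0424]
eef_rot: [0.187, 0.982, -0.001, -0.001]
wrist_force: [-0.7, -0.1, 0.7]
width: 0.401
grip_force: 0.0
```

Call:
drive_tool([
  {"jaw":0.3,"linear":[0,0,0],"delta_rot":[0,0,0]},
  {"jaw":0,"linear":[0,0,0],"delta_rot":[0,0,0]},
  {"jaw":0,"linear":[0,0,0],"delta_rot":[0,0,0]},
  {"jaw":0,"linear":[0,0,0],"delta_rot":[0,0,0]},
], squeeze=30)

```text
time: 2.15
eef_pos: [0.5098, 0.2924, 0.046]
eef_rot: [0.188, 0.982, 0.001, 0.001]
wrist_force: [0.6, 0.3, -0.4]
width: -0.0
grip_force: 0.0
```

```bash
python3 - <<'E'
from h import *
for i in range(4):
    o=env.observe(); print(np.round(o['eef_pos'],4),o['width'],o['grip_force'])
    c=cap('wrist','w2.png')
s=cap('scene'); cv2.imwrite('pics/s2.png',np.hstack([cv2.resize(c['frame'],(400,300)),cv2.resize(s['frame'][220:340,180:340],(400,300))])[:,:,::-1])
E
```

```text
[0.5098 0.2924 0.046 ] -4.6288727943799147e-05 0.0
[0.5097 0.2922 0.0458] -0.001652806875564649 0.0
[0.5095 0.292  0.0456] 0.00045564975453225463 0.0
[0.5093 0.2919 0.0453] -0.0007492080277318303 0.0
```

View pics/s2.png

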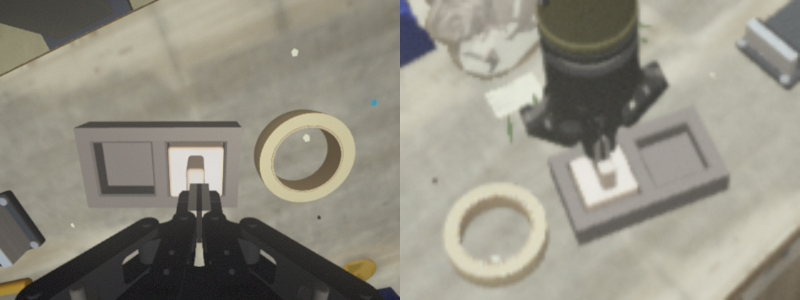

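The fingers shut on nothing. In the wrist view they look beyond the tab's far end. I check where the cameras put the fingers relative to the tab.

```bash
python3 - <<'E'
from h import *
T=env.observe(); print(np.round(T['eef_pos'],4))
for n in ('wrist','scene','top'):
    c=cap(n); W=pts(c); g=c['frame'].astype(int).mean(-1); z=W[...,2]
    near=np.hypot(W[...,0]-.508,W[...,1]-.289)<.05
    for l,m in (('darkfinger',near&(g<75)&(z>.03)&(z<.11)),('tab',near&(g>130)&(z>.06)&(z<.075)),('block',near&(g>130)&(z>.033)&(z<.042))):
        q=W[m]
        if len(q)>5: print(n,l,len(q),'min',np.round(np.percentile(q,3,axis=0),3),'max',np.round(np.percentile(q,97,axis=0),3), [np.round(x,1) for x in cv2.minAreaRect((q[:,:2]*1000).astype(np.float32))])
    if n!='wrist': continue
    # slice in tool coords
    r=R.from_quat(T['eef_rot']); 
    q=r.inv().apply((W.reshape(-1,3)-T['eef_pos'])); gg=g.ravel()
    m=(np.abs(q[:,1])<.02)&(q[:,2]>-.06)&(q[:,2]<.012)&(np.abs(q[:,0])<.06)
    for zz in np.arange(-.06,.012,.008):
        k=m&(q[:,2]>=zz)&(q[:,2]<zz+.008)
        if k.sum(): print(round(zz,3),'dark x',np.round(np.percentile(q[k&(gg<90)][:,0],[2,98]),3) if (k&(gg<90)).sum() else '', 'light x',np.round(np.percentile(q[k&(gg>130)][:,0],[2,98]),3) if (k&(gg>130)).sum() else '')
E
```

```text
[0.509  0.2917 0.0448]
wrist darkfinger 928 min [0.498 0.283 0.086] max [0.507 0.306 0.109] [array([500.8, 295.2]), array([26.7,  5.9]), np.float64(67.6)]
wrist tab 572 min [0.492 0.285 0.066] max [0.505 0.3   0.071] [array([501.3, 292. ]), array([13.8, 18. ]), np.float64(67.8)]
wrist block 3558 min [0.483 0.264 0.036] max [0.53  0.316 0.039] [array([509.1, 289.2]), array([49.8, 48.9]), np.float64(67.8)]
-0.06 dark x [0.006 0.011] light x 
-0.052 dark x [0.006 0.011] light x [0.007 0.011]
-0.044 dark x [0.006 0.011] light x [0.007 0.011]
-0.036 dark x  light x 
-0.028 dark x  light x [0.001 0.016]
-0.02 dark x  light x [0.013 0.015]
-0.012 dark x  light x [0.013 0.015]
-0.004 dark x  light x [0.013 0.015]
0.004 dark x  light x [-0.018  0.023]
scene darkfinger 13 min [0.499 0.28  0.094] max [0.509 0.303 0.109] [array([502.8, 292.3]), array([25.1,  3.9]), np.float64(64.4)]
scene tab 47 min [0.492 0.283 0.061] max [0.508 0.297 0.074] [array([500.3, 290.1]), array([15.4, 14.2]), np.float64(59.4)]
scene block 387 min [0.471 0.248 0.033] max [0.54  0.324 0.042] [array([507.2, 286.4]), array([80.8, 76.4]), np.float64(67.2)]
top block 49 min [0.479 0.262 0.033] max [0.539 0.28  0.04 ] [array([508.3, 270.8]), array([18.3, 78.7]), np.float64(90.0)]
```

```bash
python3 - <<'E'
from h import *
f=cv2.imread('pics/w2.png'); s=cap('scene')['frame'][:,:,::-1]
cv2.imwrite('pics/s3.png',np.hstack([cv2.resize(f[180:360,200:360],(480,540),interpolation=3),cv2.resize(s[240:330,225:275],(300,540),interpolation=3)]))
print(env.observe())
E
```

```text
{'time': 2.6, 'joint_positions': array([-0.7790218 ,  0.31216383,  0.25012881,  1.79674283, -0.08807736,
        1.04338519,  0.69586368]), 'qvel': array([-1.61230470e-03,  2.46920940e-03,  1.65333361e-03, -8.57049684e-05,
       -1.19367941e-03, -2.83972837e-03, -9.92921387e-04]), 'joint_efforts': array([ 4.27771694e-03, -4.38711691e+01,  2.69017473e+00, -2.76682341e+01,
        1.16883614e-02,  2.54463939e-04, -9.73625652e-05]), 'eef_pos': array([0.50878051, 0.29154264, 0.04438079]), 'eef_rot': array([1.88280247e-01, 9.82115342e-01, 3.39004409e-05, 4.56084154e-05]), 'wrist_force': array([-0.47265059,  0.86596448, -0.13584566]), 'moment': array([-0.01726424,  0.00143581,  0.01733577]), 'grip_force': 0.0, 'width': 0.003519988729500088}
```

View pics/s3.png

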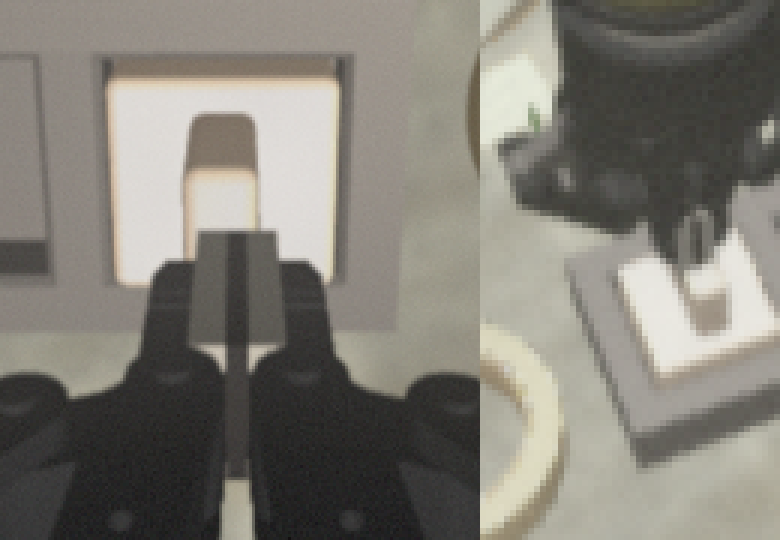

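```bash
python3 - <<'E'
from h import *
c=cap('wrist'); W=pts(c); o=env.observe()['eef_pos']; print(np.round(o,4),np.round(c['world_from_camera'],3))
for v in (235,250,255,260,265,272,280,290,300,320): print(v,[(c['frame'][v,u].tolist(),np.round(W[v,u],3).tolist()) for u in (270,288)])
w1=np.load('w1.npz'); print(np.round(w1['world_from_camera'],3))
E
```

```text
[0.5087 0.2916 0.0444] [[ 0.369  0.882  0.293  0.434]
 [ 0.929 -0.351 -0.116  0.322]
 [ 0.001  0.315 -0.949  0.22 ]
 [ 0.     0.     0.     1.   ]]
235 [([130, 116, 105], [0.492, 0.294, 0.066]), ([225, 221, 218], [0.507, 0.299, 0.039])]
250 [([218, 215, 207], [0.499, 0.291, 0.07]), ([219, 215, 211], [0.517, 0.295, 0.037])]
255 [([216, 210, 202], [0.502, 0.29, 0.069]), ([215, 211, 204], [0.52, 0.294, 0.038])]
260 [([99, 94, 88], [0.497, 0.292, 0.085]), ([100, 97, 90], [0.501, 0.3, 0.084])]
265 [([99, 96, 89], [0.497, 0.292, 0.09]), ([100, 96, 89], [0.501, 0.3, 0.089])]
272 [([101, 98, 87], [0.497, 0.292, 0.096]), ([100, 96, 89], [0.501, 0.3, 0.096])]
280 [([94, 93, 86], [0.497, 0.292, 0.103]), ([95, 92, 84], [0.5, 0.3, 0.104])]
290 [([93, 91, 85], [0.497, 0.293, 0.111]), ([95, 92, 84], [0.5, 0.3, 0.112])]
300 [([53, 50, 45], [0.496, 0.293, 0.12]), ([50, 48, 45], [0.498, 0.3, 0.121])]
320 [([43, 42, 41], [0.497, 0.293, 0.131]), ([44, 41, 38], [0.498, 0.299, 0.132])]
[[ 0.374  0.88   0.291  0.434]
 [ 0.927 -0.355 -0.119  0.318]
 [-0.001  0.315 -0.949  0.325]
 [ 0.     0.     0.     1.   ]]
```

The depth images show the true finger ends at z≈0.084 while the reported TCP is 0.044, so the fingers closed above the tab. The fingers really end about 40 mm short of the reported TCP; xy agrees. I reopen and check the new alignment, since the arm also settles slowly.

Call:
drive_tool([
  {"jaw":0.5,"linear":[0,0,-0.01],"delta_rot":[0,0,0]},
  {"jaw":0.5,"linear":[0,0,-0.01],"delta_rot":[0,0,0]},
  {"jaw":0.5,"linear":[0,0,-0.01],"delta_rot":[0,0,0]},
  {"jaw":0.5,"linear":[0,0,0],"delta_rot":[0,0,0]},
])

```text
time: 2.98
eef_pos: [0.5105, 0.2927, 0.0464]
eef_rot: [0.188, 0.982, 0.002, 0.002]
wrist_force: [-0.2, -0.4, 0.0]
width: 0.499
grip_force: 0.0
```

```bash
cat >> h.py <<'E'
def tips():
    "end of the finger pads in the wrist view: world points, and the same relative to reported TCP in tool axes"
    c=cap('wrist'); W=pts(c); o=env.observe(); f=c['frame'].astype(int); g=f.mean(-1)
    q=R.from_quat(o['eef_rot']).inv().apply(W.reshape(-1,3)-o['eef_pos']).reshape(W.shape)
    m=(g<115)&(np.abs(q[...,1])<.06)&(q[...,2]<-.02)&(q[...,2]>-.09)&(np.abs(q[...,0])<.03)
    for s,l in ((q[...,1]<0,'L'),(q[...,1]>=0,'R')):
        k=q[m&s]; e=np.percentile(k[:,2],99); k=k[k[:,2]>e-.01]
        print(l,'end tz',round(e,4),'ty',np.round(np.percentile(k[:,1],[2,98]),4),'tx',np.round(np.percentile(k[:,0],[2,50,98]),4))
    return c,W,q
E
python3 - <<'E'
from h import *
plan([.5097,.2888,.003],68.2)
c,W,q=tips(); z=W[...,2]
m=(np.hypot(W[...,0]-.508,W[...,1]-.289)<.06)&(c['frame'].mean(-1)>120)
for lo,hi in ((.062,.076),(.034,.042)):
    k=m&(z>lo)&(z<hi)
    print(cv2.minAreaRect((W[k][:,:2]*1000).astype(np.float32)),'in tool',cv2.minAreaRect((q[k][:,:2]*1000).astype(np.float32)))
E
```

```text
t 2.9833 at [0.5105 0.2927 0.0464] lin [-0.0006 -0.0041  0.0433] rot [0.004 0.003 0.002] F [-0.2 -0.4  0. ] w 0.499 g 0.0
L end tz -0.0418 ty [-0.0323 -0.0192] tx [-0.0113  0.0059  0.0099]
R end tz -0.0413 ty [0.0232 0.0356] tx [-0.0109  0.0058  0.0099]
((509.0701904296875, 289.1811218261719), (14.219677925109863, 34.815670013427734), 67.63482666015625) in tool ((-1.4926223754882812, -1.7871780395507812), (34.81559371948242, 14.22065544128418), 0.6682984828948975)
((509.5557861328125, 288.80609130859375), (49.96764373779297, 50.32207489013672), 68.569580078125) in tool ((-2.0934925079345703, -1.9431400299072266), (49.967620849609375, 50.321983337402344), 89.73320770263672)
```

Call:
drive_tool([
  {"jaw":0.5,"linear":[-0.0015,-0.003,0],"delta_rot":[0,0,0]},
  {"jaw":0.5,"linear":[-0.0015,-0.003,0.01],"delta_rot":[0,0,0]},
  {"jaw":0.5,"linear":[-0.0015,-0.003,0.02],"delta_rot":[0,0,0]},
  {"jaw":0.5,"linear":[-0.0015,-0.003,0.025],"delta_rot":[0,0,0]},
  {"jaw":0.5,"linear":[-0.0015,-0.003,0.025],"delta_rot":[0,0,0]},
])

```text
time: 3.45
eef_pos: [0.5075, 0.2874, 0.017]
eef_rot: [0.188, 0.982, -0.001, -0.001]
wrist_force: [0.0, 0.4, 0.6]
width: 0.499
grip_force: 0.0
```

```bash
python3 - <<'E'
from h import *
plan([.5097,.2888,.003],68.2)
c,W,q=tips(); z=W[...,2]; plan([.5097,.2888,.003],68.2)
m=(np.hypot(W[...,0]-.508,W[...,1]-.289)<.06)&(c['frame'].mean(-1)>120)
for lo,hi in ((.062,.076),(.034,.042)):
    k=m&(z>lo)&(z<hi)
    print('in tool',cv2.minAreaRect((q[k][:,:2]*1000).astype(np.float32)))
E
```

```text
t 3.45 at [0.5075 0.2874 0.017 ] lin [-0.0015  0.0022  0.014 ] rot [-0.003 -0.002  0.002] F [0.  0.4 0.6] w 0.499 g 0.0
L end tz -0.0362 ty [-0.0342 -0.003 ] tx [-0.0095  0.008   0.0167]
R end tz -0.0384 ty [0.0023 0.0338] tx [-0.0087  0.0077  0.0167]
t 3.5 at [0.5081 0.2877 0.018 ] lin [-0.0011  0.0016  0.015 ] rot [-0.002 -0.001  0.002] F [-0.2  0.2  0.7] w 0.499 g 0.0
in tool ((-0.23891067504882812, 14.66542911529541), (40.383907318115234, 35.32438278198242), 89.59446716308594)
in tool ((-0.2736358642578125, 1.5148468017578125), (50.078678131103516, 49.382843017578125), 89.69082641601562)
```

Call:
drive_tool([
  {"jaw":0.5,"linear":[0,0.001,0.007],"delta_rot":[0,0,0]},
  {"jaw":0.5,"linear":[0,0.001,0.014],"delta_rot":[0,0,0]},
  {"jaw":0.4,"linear":[0,0.001,0.014],"delta_rot":[0,0,0]},
  {"jaw":0.25,"linear":[0,0.001,0.014],"delta_rot":[0,0,0]},
  {"jaw":0,"linear":[0,0.001,0.014],"delta_rot":[0,0,0]},
], squeeze=40)

```text
time: 3.92
eef_pos: [0.5095, 0.2891, 0.0056]
eef_rot: [0.188, 0.982, -0.0, 0.0]
wrist_force: [0.9, 0.9, -0.5]
width: 0.158
grip_force: 39.4
```

Call:
drive_tool([
  {"jaw":0,"linear":[0,0,0],"delta_rot":[0,0,0]},
  {"jaw":0,"linear":[0,0,0],"delta_rot":[0,0,0]},
  {"jaw":0,"linear":[0,0,0],"delta_rot":[0,0,0]},
])

```text
time: 4.17
eef_pos: [0.5095, 0.289, 0.0055]
eef_rot: [0.188, 0.982, 0.0, 0.0]
wrist_force: [0.1, -0.9, 0.7]
width: 0.154
grip_force: 40.0
```

Gripped. Lifting straight up.

Call:
drive_tool([
  {"jaw":0,"linear":[0,0,-0.01],"delta_rot":[0,0,0]},
  {"jaw":0,"linear":[0,0,-0.025],"delta_rot":[0,0,0]},
  {"jaw":0,"linear":[0,0,-0.045],"delta_rot":[0,0,0]},
  {"jaw":0,"linear":[0,0,-0.07],"delta_rot":[0,0,0]},
  {"jaw":0,"linear":[0,0,-0.09],"delta_rot":[0,0,0]},
])

```text
time: 4.58
eef_pos: [0.5094, 0.2892, 0.0971]
eef_rot: [0.188, 0.982, 0.0, 0.0]
wrist_force: [0.5, 1.2, -1.7]
width: 0.161
grip_force: 39.5
```

```bash
python3 -c "
from h import *
print(cl(0,.1)); plan([*cl(0,.1),.1],90-1.9)"
```

```text
[0.49981552 0.02924502]
t 4.5833 at [0.5094 0.2892 0.0971] lin [-0.0872 -0.245  -0.003 ] rot [ 0.     0.    -0.346] F [ 0.5  1.2 -1.7] w 0.161 g 39.5
```

Call:
drive_tool([
  {"jaw":0,"linear":[-0.008,-0.022,-0.003],"delta_rot":[0,0,-0.03]},
  {"jaw":0,"linear":[-0.019,-0.054,-0.003],"delta_rot":[0,0,-0.08]},
  {"jaw":0,"linear":[-0.031,-0.086,-0.003],"delta_rot":[0,0,-0.14]},
  {"jaw":0,"linear":[-0.043,-0.12,-0.003],"delta_rot":[0,0,-0.2]},
  {"jaw":0,"linear":[-0.054,-0.152,-0.003],"delta_rot":[0,0,-0.26]},
])

```text
time: 5.0
eef_pos: [0.5029, 0.1261, 0.0988]
eef_rot: [0.058, 0.998, 0.0, 0.0]
wrist_force: [0.2, -0.8, -2.0]
width: 0.16
grip_force: 39.6
```

Call:
drive_tool([
  {"jaw":0,"linear":[-0.003,-0.033,0],"delta_rot":[0,0,-0.04]},
  {"jaw":0,"linear":[-0.007,-0.064,0],"delta_rot":[0,0,-0.07]},
  {"jaw":0,"linear":[-0.009,-0.085,0],"delta_rot":[0,0,-0.086]},
  {"jaw":0,"linear":[-0.0105,-0.0986,0],"delta_rot":[0,0,-0.086]},
  {"jaw":0,"linear":[-0.0105,-0.0986,0],"delta_rot":[0,0,-0.086]},
])

```text
time: 5.42
eef_pos: [0.5019, 0.0246, 0.0988]
eef_rot: [0.019, 1.0, -0.0, 0.0]
wrist_force: [-0.4, -0.1, -1.6]
width: 0.154
grip_force: 39.5
```

```bash
python3 - <<'E'
from h import *
c=cap('wrist','w4.png'); W=pts(c); z=W[...,2]
plan([*cl(0,.1),.05],90-1.9)
f=c['frame'].astype(int).mean(-1)
near=np.hypot(W[...,0]-.5,W[...,1]+.07)<.26
for lo,hi,l in ((.009,.016,'base'),(.040,.048,'jaws')):
    m=near&(z>lo)&(z<hi); q=W[m][:,:2]; print(l,len(q),cv2.minAreaRect((q*1000).astype(np.float32)))
    if l=='jaws':
        C=np.array([[np.cos(CY),-np.sin(CY)],[np.sin(CY),np.cos(CY)]]); k=(q-O)@C
        h,e=np.histogram(k[:,1],np.arange(-.05,.16,.004)); print([(round(a,3),b) for a,b in zip(e,h) if b])
        j=k[k[:,1]>.1]; print('fixed jaw y',np.percentile(j[:,1],[1,99]),'x',np.percentile(j[:,0],[1,99]))
m=(z>.08)&(z<.15)&(f>170); q=W[m]; print('weight',len(q),[cv2.minAreaRect((q[:,:2]*1000).astype(np.float32))],np.percentile(q[:,2],[5,50,95]))
E
```

```text
t 5.4667 at [0.502  0.0272 0.0988] lin [0.0023 0.002  0.0488] rot [ 0.     0.    -0.003] F [-0.3 -0.1 -2.1] w 0.158 g 39.5
base 14573 ((544.4331665039062, -18.122406005859375), (407.1811828613281, 166.13101196289062), 88.10118865966797)
jaws 4166 ((496.1004943847656, -61.59812927246094), (270.4846496582031, 64.13639068603516), 87.07186889648438)
[(np.float64(-0.05), np.int64(113)), (np.float64(0.006), np.int64(124)), (np.float64(0.01), np.int64(339)), (np.float64(0.014), np.int64(411)), (np.float64(0.018), np.int64(39)), (np.float64(0.026), np.int64(2)), (np.float64(0.03), np.int64(303)), (np.float64(0.034), np.int64(316)), (np.float64(0.038), np.int64(12)), (np.float64(0.126), np.int64(109)), (np.float64(0.13), np.int64(255)), (np.float64(0.134), np.int64(361)), (np.float64(0.138), np.int64(387)), (np.float64(0.142), np.int64(134))]
fixed jaw y [0.12793387 0.14357943] x [-0.03009907  0.03198139]
weight 2801 [((492.24298095703125, 25.481515884399414), (49.49562072753906, 30.01532554626465), 87.4526138305664)] [0.12953175 0.1309156  0.13195364]
```

View pics/w4.png

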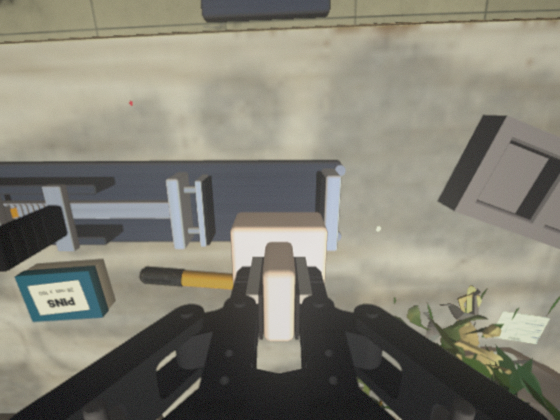

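The weight hangs over the bed, clear of the fixed jaw at u≈325 and the pad at u≈203. The gap between jaw and pad is about 90 mm. Descending in steps.

Call:
drive_tool([
  {"jaw":0,"linear":[0.0017,0,0.015],"delta_rot":[0,0,0]},
  {"jaw":0,"linear":[0.0017,0,0.035],"delta_rot":[0,0,0]},
  {"jaw":0,"linear":[0.0017,0,0.045],"delta_rot":[0,0,0]},
  {"jaw":0,"linear":[0.0017,0,0.045],"delta_rot":[0,0,0]},
  {"jaw":0,"linear":[0.0017,0,0.045],"delta_rot":[0,0,0]},
])

```text
time: 5.88
eef_pos: [0.5, 0.0297, 0.0531]
eef_rot: [0.016, 1.0, -0.0, -0.001]
wrist_force: [0.4, 0.2, -1.7]
width: 0.16
grip_force: 39.6
```

```bash
python3 -c "
from h import *
plan([*cl(0.0005,.098),.0085],90-1.9)"
```

```text
t 5.8833 at [0.5    0.0297 0.0531] lin [-0.0004 -0.0025  0.0446] rot [-0.    -0.001  0.002] F [ 0.4  0.2 -1.7] w 0.16 g 39.6
```

Call:
drive_tool([
  {"jaw":0,"linear":[-0.0004,-0.0025,0.01],"delta_rot":[0,0,0]},
  {"jaw":0,"linear":[-0.0004,-0.0025,0.022],"delta_rot":[0,0,0]},
  {"jaw":0,"linear":[-0.0004,-0.0025,0.033],"delta_rot":[0,0,0]},
  {"jaw":0,"linear":[-0.0004,-0.0025,0.04],"delta_rot":[0,0,0]},
  {"jaw":0,"linear":[-0.0004,-0.0025,0.042],"delta_rot":[0,0,0]},
])

```text
time: 6.3
eef_pos: [0.4998, 0.0263, 0.01]
eef_rot: [0.016, 1.0, -0.0, -0.001]
wrist_force: [-1.0, -0.0, -2.5]
width: 0.157
grip_force: 39.7
```

Call:
drive_tool([
  {"jaw":0,"linear":[0,0,0.001],"delta_rot":[0,0,0]},
  {"jaw":0,"linear":[0,0,0.002],"delta_rot":[0,0,0]},
  {"jaw":0,"linear":[0,0,0.002],"delta_rot":[0,0,0]},
])

```text
time: 6.55
eef_pos: [0.5011, 0.0264, 0.0096]
eef_rot: [0.016, 1.0, 0.0, 0.0]
wrist_force: [-0.3, -0.4, -1.8]
width: 0.156
grip_force: 39.7
```

Call:
drive_tool([
  {"jaw":0,"linear":[0.0005,0,0.001],"delta_rot":[0,0,0]},
  {"jaw":0,"linear":[0.0005,0,0.0015],"delta_rot":[0,0,0]},
  {"jaw":0,"linear":[0.0005,0,0.0015],"delta_rot":[0,0,0]},
  {"jaw":0,"linear":[0.0005,0,0.0015],"delta_rot":[0,0,0]},
])

```text
time: 6.88
eef_pos: [0.5003, 0.0264, 0.008]
eef_rot: [0.016, 1.0, 0.0, 0.0]
wrist_force: [0.7, -0.0, -1.3]
width: 0.153
grip_force: 39.7
```

Call:
drive_tool([
  {"jaw":0,"linear":[0,0,0.0007],"delta_rot":[0,0,0]},
  {"jaw":0,"linear":[0,0,0.0007],"delta_rot":[0,0,0]},
  {"jaw":0,"linear":[0,0,0.0007],"delta_rot":[0,0,0]},
])

```text
time: 7.13
eef_pos: [0.5005, 0.0264, 0.0075]
eef_rot: [0.016, 1.0, 0.0, 0.0]
wrist_force: [-1.4, 0.9, 2.1]
width: 0.153
grip_force: 40.3
```

Touched down. Release and retreat straight up.

Call:
drive_tool([
  {"jaw":0.35,"linear":[0,0,0],"delta_rot":[0,0,0]},
  {"jaw":0.35,"linear":[0,0,0],"delta_rot":[0,0,0]},
  {"jaw":0.35,"linear":[0,0,-0.001],"delta_rot":[0,0,0]},
  {"jaw":0.35,"linear":[0,0,-0.02],"delta_rot":[0,0,0]},
  {"jaw":0.35,"linear":[0,0,-0.05],"delta_rot":[0,0,0]},
])

```text
time: 7.55
eef_pos: [0.4974, 0.0259, 0.055]
eef_rot: [0.016, 1.0, -0.001, -0.003]
wrist_force: [-0.5, 0.5, -0.4]
width: 0.347
grip_force: 0.0
```

Call:
drive_tool([
  {"jaw":0.5,"linear":[0,0,-0.035],"delta_rot":[0,0,0]},
  {"jaw":0.7,"linear":[0,0,-0.07],"delta_rot":[0,0,0]},
  {"jaw":1,"linear":[0,-0.03,-0.095],"delta_rot":[0,0,0]},
  {"jaw":1,"linear":[0,-0.06,-0.1],"delta_rot":[0,0,0]},
  {"jaw":1,"linear":[0,-0.08,-0.1],"delta_rot":[0,0,0]},
])

```text
time: 7.97
eef_pos: [0.4994, -0.0564, 0.1603]
eef_rot: [0.017, 1.0, -0.0, 0.003]
wrist_force: [-1.4, -0.2, 0.5]
width: 0.997
grip_force: 0.0
```

```bash
cat >> h.py <<'E'
C=np.array([[np.cos(CY),-np.sin(CY)],[np.sin(CY),np.cos(CY)]])
def clampview(n='wrist',save=None):
    c=cap(n,save); W=pts(c); K=W.copy(); K[...,:2]=(W[...,:2]-O)@C
    g=c['frame'].astype(int).mean(-1); z=K[...,2]
    def pr(l,m):
        q=K[m]
        if len(q)>8: print(n,l,len(q),'x',np.round(np.percentile(q[:,0],[1,99])*1e3,1),'y',np.round(np.percentile(q[:,1],[1,99])*1e3,1), 'rect',[np.round(v,1) for v in cv2.minAreaRect((q[:,:2]*1000).astype(np.float32))])
    inb=(abs(K[...,0])<.045)
    y=K[...,1]
    pr('weight top',inb&(z>.0365)&(z<.0425)&(g>165)&(y>.05)&(y<.135))
    pr('tab',inb&(z>.066)&(z<.078)&(y>.04)&(y<.15))
    top=inb&(z>.038)&(z<.047)
    pr('fixed jaw',top&(y>.12)&(y<.16)&(g<190))
    h,e=np.histogram(y[inb&(z>.036)&(z<.048)&(y>-.06)&(y<.16)],np.arange(-.06,.16,.002)); print('jaw hist y:',[(round(a*1e3),int(b)) for a,b in zip(e,h) if b>3])
    pr('bar+',inb&(z>.103)&(z<.12)&(y>-.1)&(y<-.05)); pr('bar-',inb&(z>.103)&(z<.12)&(y<=-.1)&(y>-.15))
    return c,K
E
python3 - <<'E'
from h import *
clampview('wrist','w5.png'); clampview('top'); 
plan([*cl(0,-.1),.15],90-1.9)
E
```

```text
wrist weight top 1425 x [-23.2  24.9] y [ 73.4 121.2] rect [array([  1.1, 103.2]), array([49. , 60.6]), np.float64(0.2)]
wrist tab 616 x [-16.3  19.3] y [ 90.2 103.9] rect [array([ 1.5, 97.3]), array([14.7, 36.4]), np.float64(89.0)]
wrist fixed jaw 894 x [-30.1  31.9] y [121.5 143.6] rect [array([  1. , 132.2]), array([23.8, 63.1]), np.float64(89.9)]
jaw hist y: [(-60, 37), (-58, 34), (-56, 40), (-54, 34), (-52, 34), (-50, 40), (-48, 29), (8, 109), (10, 119), (12, 120), (14, 120), (16, 118), (18, 13), (30, 126), (32, 109), (34, 106), (36, 103), (38, 4), (72, 100), (74, 100), (76, 95), (78, 95), (80, 96), (82, 97), (84, 91), (86, 101), (88, 99), (90, 111), (92, 30), (94, 22), (96, 22), (98, 21), (100, 19), (102, 16), (104, 19), (106, 23), (108, 26), (110, 29), (112, 31), (114, 81), (116, 96), (118, 94), (120, 68), (122, 5), (126, 59), (128, 183), (130, 116), (132, 187), (134, 128), (136, 125), (138, 126), (140, 127), (142, 84)]
wrist bar+ 567 x [-11.5  13. ] y [-80.3 -68.9] rect [array([  1. , -74.6]), array([25.2, 12.5]), np.float64(1.7)]
wrist bar- 604 x [-11.4  12.6] y [-134.2 -122
[... 236 characters left out ...]
t [array([ 0. , 98.7]), array([34.5, 13. ]), np.float64(0.6)]
top fixed jaw 167 x [-30.4  29.9] y [120.1 145.4] rect [array([ -0.2, 132.7]), array([60.5, 25.4]), np.float64(0.1)]
jaw hist y: [(10, 7), (14, 5), (16, 7), (18, 6), (30, 7), (32, 4), (34, 6), (36, 7), (38, 7), (74, 15), (76, 19), (78, 19), (80, 7), (82, 11), (84, 16), (86, 18), (88, 5), (94, 4), (96, 4), (102, 5), (104, 8), (106, 18), (108, 8), (110, 10), (112, 18), (114, 17), (116, 19), (120, 15), (122, 16), (130, 21), (132, 22), (134, 25), (136, 10), (138, 15), (140, 25), (142, 24), (144, 10)]
t 8.0667 at [ 0.4977 -0.0581  0.1581] lin [ 1.000e-04 -1.127e-01  8.300e-03] rot [-0.001  0.002 -0.006] F [-0.6  0.1  0.4] w 0.996 g 0.0
```

View pics/w5.png

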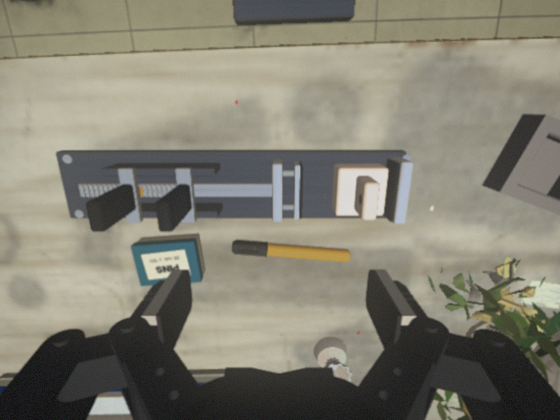

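The weight stands square, centre x≈1 and y≈97.5 in clamp coordinates, with 5 mm to the fixed jaw and the pad free (12 mm gap). The bars are centred at clamp y≈-101.5. I move over them.

Call:
drive_tool([
  {"jaw":1,"linear":[-0.0005,-0.035,0.005],"delta_rot":[0,0,0]},
  {"jaw":1,"linear":[-0.0005,-0.07,0.015],"delta_rot":[0,0,0]},
  {"jaw":1,"linear":[-0.0005,-0.1,0.02],"delta_rot":[0,0,-0.004]},
  {"jaw":1,"linear":[-0.0005,-0.114,0.03],"delta_rot":[0,0,-0.004]},
  {"jaw":1,"linear":[-0.0005,-0.114,0.03],"delta_rot":[0,0,-0.004]},
], squeeze=30)

```text
time: 8.48
eef_pos: [0.4924, -0.171, 0.1254]
eef_rot: [0.017, 1.0, -0.001, -0.002]
wrist_force: [-0.8, 0.3, 0.9]
width: 1.003
grip_force: 0.0
```

```bash
python3 - <<'E'
from h import *
plan([*cl(0.0008,-.1015),.03],90-1.9)
c,K=clampview('wrist','w6.png')
plan([*cl(0.0008,-.1015),.03],90-1.9)
W=pts(c); o=env.observe(); q=R.from_quat(o['eef_rot']).inv().apply(W.reshape(-1,3)-o['eef_pos']).reshape(W.shape)
m=(c['frame'].mean(-1)<115)&(W[...,2]>.125)&(abs(q[...,0])<.03)&(abs(q[...,1])<.065)
for s in (-1,1):
    k=q[m&(q[...,1]*s>0)]; print(s,np.percentile(k[:,2],99),np.percentile(k[:,1],[1,99]))
E
```

```text
t 8.4833 at [ 0.4924 -0.171   0.1254] lin [-0.0019 -0.001   0.0954] rot [-0.001 -0.003 -0.001] F [-0.8  0.3  0.9] w 1.003 g 0.0
wrist weight top 1419 x [-23.1  24.5] y [ 73.1 119.9] rect [array([  0.4, 103.4]), array([48.4, 62.3]), np.float64(0.8)]
wrist tab 889 x [-16.6  17.7] y [ 89.4 103.8] rect [array([ 1.1, 97.2]), array([35.8, 16.2]), np.float64(0.1)]
wrist fixed jaw 1241 x [-30.6  31.4] y [121.8 143.1] rect [array([  0.7, 132.2]), array([63.1, 24.2]), np.float64(0.4)]
jaw hist y: [(-60, 29), (-58, 47), (-56, 44), (-54, 45), (-52, 52), (-50, 43), (-48, 4), (6, 40), (8, 298), (10, 152), (12, 149), (14, 151), (16, 102), (28, 18), (30, 276), (32, 133), (34, 104), (36, 113), (38, 6), (70, 14), (72, 185), (74, 144), (76, 117), (78, 112), (80, 114), (82, 115), (84, 119), (86, 117), (88, 114), (90, 308), (92, 46), (94, 37), (96, 30), (98, 35), (100, 29), (102, 24), (104, 23), (106, 22), (108, 29), (110, 29), (112, 33), (114, 30), (116, 26), (118, 33), (120, 19), (126, 66), (128, 154), (130, 171), (132, 252), (134, 153), (136, 152), (138, 153), (140, 139), (142, 44)]
wrist bar+ 673 x [-11.6  12.9] y [-81.2 -69.4] rect [array([  0.7, -75.2]), array([12.3, 25.2]), np.float64(89.0)]
wrist bar- 678 x [-11.5  13.1] y [-134.8 -123.1] rect [array([   0.8, -129.2]), array([25.2, 12.4]), np.float64(0.7)]
t 8.5333 at [ 0.4932 -0.1684  0.126 ] lin [-0.0011 -0.0038  0.096 ] rot [ 0.    -0.002  0.001] F [0.6 0.5 0.5] w 1.0 g 0.0
-1 -0.05110596890323534 [-0.06472022 -0.00093598]
1 -0.051135100420484976 [0.00099013 0.06453966]
```

Call:
drive_tool([
  {"jaw":1,"linear":[-0.001,-0.002,0.02],"delta_rot":[0,0,0]},
  {"jaw":1,"linear":[-0.001,-0.002,0.04],"delta_rot":[0,0,0]},
  {"jaw":1,"linear":[-0.001,-0.002,0.046],"delta_rot":[0,0,0]},
  {"jaw":1,"linear":[-0.001,-0.002,0.046],"delta_rot":[0,0,0]},
  {"jaw":1,"linear":[-0.001,-0.002,0.046],"delta_rot":[0,0,0]},
])

```text
time: 8.95
eef_pos: [0.4958, -0.1683, 0.0815]
eef_rot: [0.014, 1.0, 0.0, 0.0]
wrist_force: [0.3, 0.6, 1.0]
width: 1.005
grip_force: 0.0
```

Call:
drive_tool([
  {"jaw":1,"linear":[0,0,0],"delta_rot":[0,0,0]},
  {"jaw":1,"linear":[0,0,0],"delta_rot":[0,0,0]},
  {"jaw":1,"linear":[0,0,0],"delta_rot":[0,0,0]},
])

```text
time: 9.2
eef_pos: [0.4961, -0.1695, 0.0821]
eef_rot: [0.014, 1.0, 0.0, 0.001]
wrist_force: [-0.6, 0.3, 0.2]
width: 0.999
grip_force: 0.0
```

```bash
python3 - <<'E'
from h import *
plan([*cl(0.0008,-.102),.03],90-1.9)
E
```

```text
t 9.2 at [ 0.4961 -0.1695  0.0821] lin [ 0.0022 -0.0032  0.0521] rot [0.    0.002 0.005] F [-0.6  0.3  0.2] w 0.999 g 0.0
```

Call:
drive_tool([
  {"jaw":1,"linear":[0.002,-0.003,0.002],"delta_rot":[0,0,0.004]},
  {"jaw":1,"linear":[0.002,-0.003,0.015],"delta_rot":[0,0,0.004]},
  {"jaw":1,"linear":[0.002,-0.003,0.03],"delta_rot":[0,0,0.004]},
  {"jaw":1,"linear":[0.002,-0.003,0.045],"delta_rot":[0,0,0.004]},
  {"jaw":1,"linear":[0.002,-0.003,0.051],"delta_rot":[0,0,0.004]},
])

```text
time: 9.62
eef_pos: [0.4918, -0.1724, 0.0285]
eef_rot: [0.017, 1.0, 0.0, -0.001]
wrist_force: [-0.4, -0.0, -0.1]
width: 0.997
grip_force: 0.0
```

Call:
drive_tool([
  {"jaw":0.85,"linear":[0,0,0],"delta_rot":[0,0,0]},
  {"jaw":0.82,"linear":[0,0,0],"delta_rot":[0,0,0]},
  {"jaw":0.82,"linear":[0,0,0],"delta_rot":[0,0,0]},
])

```text
time: 9.87
eef_pos: [0.4939, -0.1729, 0.031]
eef_rot: [0.017, 1.0, -0.0, 0.001]
wrist_force: [0.4, -0.1, 0.4]
width: 0.818
grip_force: 0.0
```

```bash
python3 - <<'E'
from h import *
plan([*cl(0.0008,-.102),.03],90-1.9)
clampview('wrist','w7.png')
E
```

```text
t 9.8667 at [ 0.4939 -0.1729  0.031 ] lin [0.     0.0002 0.001 ] rot [-0.     0.001  0.   ] F [ 0.4 -0.1  0.4] w 0.818 g 0.0
wrist weight top 61 x [13.6 25.5] y [72.4 76.4] rect [array([19.7, 73.6]), array([12.4,  3.4]), np.float64(12.7)]
jaw hist y: [(-60, 59), (-58, 60), (-56, 55), (-54, 55), (-52, 54), (-50, 52), (-48, 5), (6, 376), (8, 685), (10, 309), (12, 325), (14, 311), (16, 171), (18, 5), (28, 257), (30, 622), (32, 274), (34, 211), (36, 185), (38, 9), (70, 22), (72, 101), (74, 21)]
wrist bar+ 3381 x [-13.  12.] y [-81.2 -51. ] rect [array([  0.2, -65.7]), array([26.8, 31.9]), np.float64(2.3)]
wrist bar- 3243 x [-13.   12.3] y [-149.1 -123.2] rect [array([ 1.000e-01, -1.365e+02]), array([27.6, 26.9]), np.float64(0.1)]
```

View pics/w7.png

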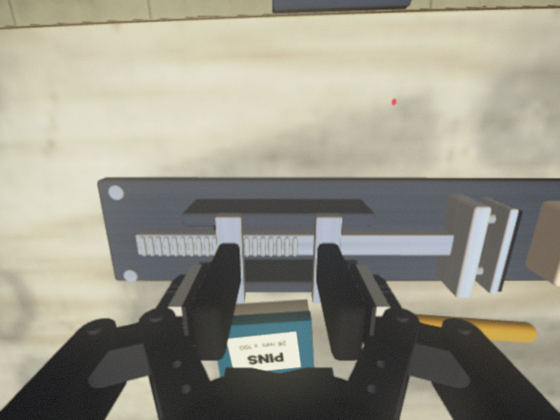

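The pads straddle both bars, with the bar tops at (228,245) and (328,245). First pump.

Call:
drive_tool([
  {"jaw":0.6,"linear":[0,0,0],"delta_rot":[0,0,0]},
  {"jaw":0.45,"linear":[0,0,0],"delta_rot":[0,0,0]},
  {"jaw":0.36,"linear":[0,0,0],"delta_rot":[0,0,0]},
  {"jaw":0.36,"linear":[0,0,0],"delta_rot":[0,0,0]},
  {"jaw":0.36,"linear":[0,0,0],"delta_rot":[0,0,0]},
])

```text
time: 10.33
eef_pos: [0.4949, -0.1732, 0.0323]
eef_rot: [0.017, 1.0, -0.0, 0.002]
wrist_force: [-1.7, -0.8, 8.6]
width: 0.36
grip_force: 6.8
```

```bash
cat >> h.py <<'E'
def jaw():
    "plate and pad edges (clamp y, mm) from tops of jaw plate/pad, wrist view"
    c=cap('wrist'); W=pts(c); K=W.copy(); K[...,:2]=(W[...,:2]-O)@C
    y=K[...,1]; z=K[...,2]; x=K[...,0]
    b=(abs(x)<.025)&(abs(x)>.012)&(y>-.03)&(y<.16)
    for l,lo,hi in (('jawtop',.0425,.047),('padtop',.0385,.0425),('all',.0385,.047)):
        h,e=np.histogram(y[b&(z>lo)&(z<hi)]*1e3,np.arange(-30,160,1)); print(l,[(int(a),int(n)) for a,n in zip(e,h) if n>5])
    return c,K
E
python3 - <<'E'
from h import *
plan([*cl(0.0008,-.102),.03],90-1.9)
c,K=jaw()
E
```

```text
t 10.3333 at [ 0.4949 -0.1732  0.0323] lin [0.001  0.0005 0.0023] rot [-0.     0.004 -0.   ] F [-1.7 -0.8  8.6] w 0.36 g 6.8
jawtop [(19, 18), (20, 61), (21, 68), (22, 74), (23, 66), (24, 64), (25, 65), (26, 70), (27, 57), (28, 54), (29, 13), (42, 7), (43, 9), (44, 11), (45, 6)]
padtop [(19, 74), (20, 117), (21, 25), (40, 8), (41, 91), (42, 125), (43, 63), (44, 58), (45, 57), (46, 39), (47, 49), (48, 59), (49, 36), (50, 7), (72, 16), (73, 22), (74, 13), (75, 6)]
all [(19, 92), (20, 178), (21, 93), (22, 75), (23, 67), (24, 67), (25, 66), (26, 73), (27, 57), (28, 55), (29, 14), (40, 8), (41, 94), (42, 132), (43, 72), (44, 69), (45, 63), (46, 41), (47, 50), (48, 59), (49, 36), (50, 7), (72, 16), (73, 22), (74, 13), (75, 6)]
```

12 mm in the first stroke. Second stroke.

Call:
drive_tool([
  {"jaw":0.6,"linear":[0,0,0],"delta_rot":[0,0,0]},
  {"jaw":0.82,"linear":[0,0,0],"delta_rot":[0,0,0]},
  {"jaw":0.82,"linear":[0,0,0],"delta_rot":[0,0,0]},
  {"jaw":0.82,"linear":[0,0,0],"delta_rot":[0,0,0]},
])

```text
time: 10.72
eef_pos: [0.4927, -0.1723, 0.0299]
eef_rot: [0.016, 1.0, 0.0, -0.0]
wrist_force: [-0.5, -0.0, -0.3]
width: 0.824
grip_force: 0.0
```

Call:
drive_tool([
  {"jaw":0.6,"linear":[0,0,0],"delta_rot":[0,0,0]},
  {"jaw":0.45,"linear":[0,0,0],"delta_rot":[0,0,0]},
  {"jaw":0.36,"linear":[0,0,0],"delta_rot":[0,0,0]},
  {"jaw":0.36,"linear":[0,0,0],"delta_rot":[0,0,0]},
  {"jaw":0.36,"linear":[0,0,0],"delta_rot":[0,0,0]},
])

```text
time: 11.13
eef_pos: [0.4942, -0.1731, 0.0317]
eef_rot: [0.017, 1.0, -0.0, 0.001]
wrist_force: [-2.2, -1.0, 9.9]
width: 0.365
grip_force: 6.8
```

```bash
python3 - <<'E'
from h import *
plan([*cl(0.0008,-.102),.03],90-1.9)
c,K=jaw()
E
```

```text
t 11.1333 at [ 0.4942 -0.1731  0.0317] lin [0.0003 0.0004 0.0017] rot [-0.     0.002 -0.   ] F [-2.2 -1.   9.9] w 0.365 g 6.8
jawtop [(34, 38), (35, 67), (36, 82), (37, 58), (38, 72), (39, 56), (40, 69), (41, 77), (42, 57), (43, 46), (44, 22), (56, 6), (57, 13), (58, 6)]
padtop [(33, 8), (34, 130), (35, 90), (36, 9), (55, 10), (56, 104), (57, 125), (58, 63), (59, 48), (60, 46), (61, 31), (62, 30), (63, 29), (64, 14), (72, 17), (73, 12), (74, 16)]
all [(33, 13), (34, 168), (35, 157), (36, 91), (37, 61), (38, 73), (39, 56), (40, 69), (41, 79), (42, 58), (43, 46), (44, 23), (55, 13), (56, 110), (57, 138), (58, 69), (59, 51), (60, 47), (61, 31), (62, 30), (63, 29), (64, 14), (72, 17), (73, 12), (74, 16)]
```

15 mm more (pad face ≈65 mm). About 12.5 mm remain to firm contact plus 6 mm of compression, so another full stroke is safe.

Call:
drive_tool([
  {"jaw":0.6,"linear":[0,0,0],"delta_rot":[0,0,0]},
  {"jaw":0.82,"linear":[0,0,0],"delta_rot":[0,0,0]},
  {"jaw":0.82,"linear":[0,0,0],"delta_rot":[0,0,0]},
  {"jaw":0.82,"linear":[0,0,0],"delta_rot":[0,0,0]},
])

```text
time: 11.52
eef_pos: [0.4927, -0.1718, 0.0297]
eef_rot: [0.016, 1.0, 0.001, -0.001]
wrist_force: [-0.1, -0.1, -0.2]
width: 0.822
grip_force: 0.0
```

Call:
drive_tool([
  {"jaw":0.65,"linear":[0,0,0],"delta_rot":[0,0,0]},
  {"jaw":0.55,"linear":[0,0,0],"delta_rot":[0,0,0]},
  {"jaw":0.47,"linear":[0,0,0],"delta_rot":[0,0,0]},
  {"jaw":0.41,"linear":[0,0,0],"delta_rot":[0,0,0]},
  {"jaw":0.38,"linear":[0,0,0],"delta_rot":[0,0,0]},
])

```text
time: 11.93
eef_pos: [0.494, -0.1731, 0.0316]
eef_rot: [0.017, 1.0, -0.0, 0.001]
wrist_force: [-3.1, -1.5, 9.4]
width: 0.384
grip_force: 7.1
```

Call:
drive_tool([
  {"jaw":0.36,"linear":[0,0,0],"delta_rot":[0,0,0]},
  {"jaw":0.36,"linear":[0,0,0],"delta_rot":[0,0,0]},
])

```text
time: 12.1
eef_pos: [0.494, -0.1732, 0.0317]
eef_rot: [0.017, 1.0, -0.0, 0.001]
wrist_force: [-2.4, -1.7, 10.1]
width: 0.364
grip_force: 7.2
```

```bash
python3 - <<'E'
from h import *
plan([*cl(0.0008,-.102),.03],90-1.9)
c,K=jaw()
E
```

```text
t 12.1 at [ 0.494  -0.1732  0.0317] lin [0.0001 0.0005 0.0017] rot [-0.     0.002 -0.   ] F [-2.4 -1.7 10.1] w 0.364 g 7.2
jawtop [(44, 16), (45, 77), (46, 81), (47, 63), (48, 69), (49, 61), (50, 61), (51, 70), (52, 48), (53, 44), (54, 12), (66, 6)]
padtop [(44, 82), (45, 147), (46, 26), (65, 44), (66, 58), (67, 32), (68, 33), (69, 24), (70, 12), (71, 16), (72, 19)]
all [(44, 98), (45, 224), (46, 107), (47, 65), (48, 73), (49, 62), (50, 63), (51, 71), (52, 49), (53, 45), (54, 13), (65, 46), (66, 64), (67, 36), (68, 35), (69, 28), (70, 12), (71, 17), (72, 19)]
```

Pad face ≈74 mm, now touching the weight and just slightly compressed. The last stroke goes in steps.

Call:
drive_tool([
  {"jaw":0.6,"linear":[0,0,0],"delta_rot":[0,0,0]},
  {"jaw":0.82,"linear":[0,0,0],"delta_rot":[0,0,0]},
  {"jaw":0.82,"linear":[0,0,0],"delta_rot":[0,0,0]},
  {"jaw":0.82,"linear":[0,0,0],"delta_rot":[0,0,0]},
])

```text
time: 12.48
eef_pos: [0.4927, -0.1716, 0.0296]
eef_rot: [0.016, 1.0, 0.001, -0.001]
wrist_force: [0.0, 0.7, 0.2]
width: 0.821
grip_force: 0.0
```

Call:
drive_tool([
  {"jaw":0.7,"linear":[0,0,0],"delta_rot":[0,0,0]},
  {"jaw":0.6,"linear":[0,0,0],"delta_rot":[0,0,0]},
  {"jaw":0.54,"linear":[0,0,0],"delta_rot":[0,0,0]},
  {"jaw":0.54,"linear":[0,0,0],"delta_rot":[0,0,0]},
])

```text
time: 12.82
eef_pos: [0.4937, -0.1731, 0.0311]
eef_rot: [0.017, 1.0, -0.0, 0.001]
wrist_force: [-2.9, -3.5, 6.1]
width: 0.545
grip_force: 6.1
```

```bash
cat >> h.py <<'E'
def edges():
    "median left (rear) edges, sub-mm: for every image row over plate/pad tops, in clamp y"
    c=cap('wrist'); W=pts(c); K=W.copy(); K[...,:2]=(W[...,:2]-O)@C
    x,y,z=K[...,0],K[...,1],K[...,2]; out={}
    m=(abs(x)<.025)&(abs(x)>.013)&(z>.0385)&(z<.047)&(y>0)&(y<.085)&(c['frame'].mean(-1)<235)
    A=[];B=[];D=[]
    for r in range(m.shape[0]):
        s=np.sort(y[r][m[r]])
        if len(s)<12: continue
        d=np.diff(s); i=np.argmax(d)
        if d[i]>.003: A.append(s[0]);B.append(s[i]);D.append(s[i+1])
    A,B,D=[np.median(v)*1e3 for v in (A,B,D)]
    o=env.observe()
    print('plate back %.1f front %.1f pad back %.1f gap %.1f | w %.3f g %.1f'%(A,B,D,D-B,o['width'],o['grip_force'])); return c,K
E
python3 - <<'E'
from h import *
edges(); edges(); jaw()
E
```

```text
plate back 46.8 front 56.3 pad back 68.3 gap 12.0 | w 0.540 g 6.1
plate back 46.7 front 55.9 pad back 68.6 gap 12.7 | w 0.542 g 6.1
jawtop [(46, 12), (47, 53), (48, 82), (49, 69), (50, 67), (51, 63), (52, 63), (53, 75), (54, 57), (55, 45), (56, 22)]
padtop [(46, 36), (47, 151), (48, 60), (68, 36), (69, 69), (70, 28), (71, 11), (72, 9)]
all [(46, 48), (47, 204), (48, 142), (49, 74), (50, 70), (51, 63), (52, 63), (53, 76), (54, 57), (55, 46), (56, 24), (57, 6), (68, 38), (69, 70), (70, 31), (71, 15), (72, 9)]
```

Call:
drive_tool([
  {"jaw":0.5,"linear":[0,0,0],"delta_rot":[0,0,0]},
  {"jaw":0.45,"linear":[0,0,0],"delta_rot":[0,0,0]},
  {"jaw":0.45,"linear":[0,0,0],"delta_rot":[0,0,0]},
])

```text
time: 13.22
eef_pos: [0.4939, -0.1731, 0.0315]
eef_rot: [0.017, 1.0, -0.0, 0.001]
wrist_force: [-2.4, -2.1, 9.1]
width: 0.452
grip_force: 7.9
```

```bash
python3 - <<'E'
from h import *
edges(); c,K=edges(); jaw(); clampview('top'); cv2.imwrite('pics/w9.png',c['frame'][:,:,::-1])
E
```

```text
plate back 50.6 front 59.6 pad back 69.2 gap 9.6 | w 0.451 g 7.9
plate back 50.5 front 59.8 pad back 69.0 gap 9.2 | w 0.452 g 7.9
jawtop [(50, 33), (51, 67), (52, 69), (53, 68), (54, 70), (55, 67), (56, 67), (57, 59), (58, 46), (59, 23), (60, 9)]
padtop [(50, 95), (51, 125), (52, 23), (68, 6), (69, 40), (70, 61), (71, 26), (72, 7)]
all [(49, 10), (50, 128), (51, 192), (52, 92), (53, 73), (54, 71), (55, 69), (56, 67), (57, 59), (58, 47), (59, 23), (60, 11), (68, 6), (69, 44), (70, 65), (71, 26), (72, 8)]
top weight top 189 x [-22.5  23.3] y [ 81.9 127.9] rect [array([  0.4, 104.9]), array([45.5, 46. ]), np.float64(0.9)]
top tab 80 x [-17.3  17.2] y [ 97.1 110. ] rect [array([-1.000e-01,  1.036e+02]), array([34.5, 13. ]), np.float64(0.2)]
top fixed jaw 188 x [-30.4  29.9] y [120.2 145.4] rect [array([ -0.4, 132.7]), array([25.3, 60.5]), np.float64(89.4)]
jaw hist y: [(-60, 6), (-58, 7), (-56, 6), (-52, 6), (-50, 5), (-48, 7), (54, 24), (56, 23), (58, 20), (60, 19), (62, 9), (70, 9), (72, 13), (74, 21), (76, 21), (78, 11), (80, 5), (82, 13), (84, 19), (86, 15), (88, 12), (90, 7), (92, 14), (94, 8), (96, 5), (98, 4), (104, 5), (112, 18), (114, 18), (116, 17), (118, 5), (120, 12), (122, 18), (124, 17), (126, 14), (128, 4), (130, 18), (132, 22), (134, 24), (136, 13), (138, 11), (140, 25), (142, 25), (144, 10)]
top bar+ 15 x [-12.2  11.1] y [-71.3 -64.8] rect [array([ -0.5, -67.6]), array([23.6,  6.6]), np.float64(2.3)]
```

Weight is against the fixed jaw, gap ≈9.4 mm of 12 (pad in ≈2.8 mm). About 3.2 mm more.

Call:
drive_tool([
  {"jaw":0.42,"linear":[0,0,0],"delta_rot":[0,0,0]},
  {"jaw":0.395,"linear":[0,0,0],"delta_rot":[0,0,0]},
  {"jaw":0.395,"linear":[0,0,0],"delta_rot":[0,0,0]},
])

```text
time: 13.67
eef_pos: [0.494, -0.1732, 0.0318]
eef_rot: [0.017, 1.0, 0.0, 0.001]
wrist_force: [-2.8, -1.4, 11.7]
width: 0.395
grip_force: 9.2
```

```bash
python3 - <<'E'
from h import *
edges(); edges();edges(); c,K=edges()
E
```

```text
plate back 52.8 front 62.1 pad back 69.2 gap 7.1 | w 0.397 g 9.2
plate back 52.8 front 61.7 pad back 69.3 gap 7.6 | w 0.398 g 9.2
plate back 52.7 front 61.9 pad back 69.2 gap 7.3 | w 0.399 g 9.2
plate back 52.7 front 62.1 pad back 69.2 gap 7.0 | w 0.400 g 9.2
```

Call:
drive_tool([
  {"jaw":0.385,"linear":[0,0,0],"delta_rot":[0,0,0]},
  {"jaw":0.374,"linear":[0,0,0],"delta_rot":[0,0,0]},
  {"jaw":0.374,"linear":[0,0,0],"delta_rot":[0,0,0]},
  {"jaw":0.374,"linear":[0,0,0],"delta_rot":[0,0,0]},
])

```text
time: 14.2
eef_pos: [0.4941, -0.1732, 0.032]
eef_rot: [0.017, 1.0, 0.0, 0.001]
wrist_force: [-4.3, -2.2, 12.3]
width: 0.379
grip_force: 9.8
```

```bash
python3 - <<'E'
from h import *
edges(); edges(); c,K=edges(); cv2.imwrite('pics/w10.png',c['frame'][:,:,::-1])
E
```

```text
plate back 53.6 front 63.0 pad back 69.2 gap 6.2 | w 0.375 g 9.8
plate back 53.7 front 62.6 pad back 69.2 gap 6.6 | w 0.374 g 9.8
plate back 53.6 front 62.9 pad back 69.1 gap 6.2 | w 0.373 g 9.8
```

View pics/w10.png

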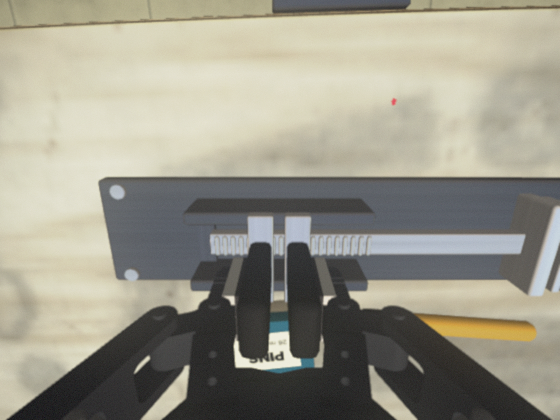

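The bars are held squeezed at (262,245) and (298,245). The gap is ≈6.3 mm against ≈12.2 mm free, so the pad is in ≈5.9 mm, and the grip of 9.8 N matches the half-way value. Handing in.

```bash
python3 -c "
from workcell import env
print(env.finish_job())"
```

```text
the job is handed in; nothing more can be done
None
```

The job is handed in: the weight stands upright and square against the fixed jaw, with the pad pushed in about 5.9 mm of its 12 mm travel and the bars still held squeezed (the hand-in returned no verdict).

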